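Sort the seized toys in with their twins

ROBOT

A 6-joint arm with a two-finger parallel gripper is mounted at the origin on the work surface. World frame = base frame: x ahead of the robot, y to its left, z up, the work surface at z = 0. Lengths are in m, angles in rad, forces in N, time in s.
With the tool pointing down it reaches from about 0.35 to 0.725 m from the base axis. Payload 4.3 kg.
Tool frame: the origin (TCP) lies midway between the tips of the shut fingers; the grasp point (between the pads) lies 19 mm behind it; z points along the fingers, y is the line along which they close (so a half turn about z gives the same grasp; the last joint's range is limited). The gripper opens to 85 mm and grips with 20 to 120 N. Pads are 22 mm wide; open, the fingers measure 114 mm over their backs; the gripper's body (76 mm by 85 mm) begins 54 mm behind the grasp point. The pads swing forward as they close: fully open they stand 13 mm farther back than shut.
Start: joints at [-1.444, 0.377, 0.081, 1.274, 0, 1.46], TCP at [0.135, -0.559, 0.207] pointing down, gripper open.
Joint ranges: [-2.72, 2.72], [-0.84, 1.66], [-1.02, 1.22], [-1.77, 2.12], [-1.37, 1.28], [-3.14, 3.14]. Speed limits (rad/s): [2.57, 2.57, 3.14, 3.14, 3.14, 3.14].

INTERFACE

Orientations are given as a rotation vector (axis times angle).
In Python, from station import get_obs, camera, close_job gives the robot as it stands.
- The arm moves only by the tool step_arm, never from a script. Its argument "plan" is a list of rows, each a list of 3 entries, a list of its own where there are three numbers: the shift along the world's x, y, z normalised to -1 to 1, where 1 is 0.1 m, then the turn, a rotation vector about the world's x, y, z normalised to -1 to 1, where 1 is 180 degrees, then the finger opening in mm, from 0 to 85.4. A call has exactly 10 rows; each row shifts and turns the commanded pose from where the row before left it; what a row does not reach is not made up. A row lasts 1/8 s, in which the tool goes at most 62.5 mm and 10.7 degrees, less where a joint would pass 70% of its speed; a pose out of reach is approached as far as the arm can. A call with a number of a shift or a turn outside -1 to 1 is refused whole. A call with a gripper value outside its range is refused whole. The fingers move at their own pace and stop on an object; "force" is the grip in N (left out, the last holds). Time passes only in rows, so rows that do not move let the fingers close, or fill a call up. It gives the time, the measured TCP pose, the force, the opening and the grip force at its end, in the units of the state.
- get_obs(): the state, without advancing time (a new reading comes with each control period).
- camera(name): name is "side" or "top"; returns a dict with "img" (420x560x3 uint8, blue, green, red), "z_map" (420x560 float32, m along the optical axis (not along the pixel's ray), 0 where there is no reading), "fx", "fy", "cx", "cy" (pixels), "rvec" (rotation vector, rad) and "tvec" (3), from world to camera coordinates, as OpenCV has them. Camera axes: x right, y down, z forward; pixel columns grow to the right and rows downward; lengths in m; the calibration is good to about 2 mm. A picture is of the moment at which its call begins.
- close_job(): hands the job in; it is judged then, once.
The state is a dict: "t": time; "qpos": joint angles; "qd": joint speeds; "tau": joint torques, N m; "eef_pos": TCP position; "tcp_rot": TCP orientation; "contact_force": force on the tool from outside, world axes, zero at the start; "torque": the same for the moment, N m; "opening": opening from 0.0 (shut) to 1.0 (fully open); "grasp_force": force on a finger pad.
Only numpy, scipy, OpenCV 4.12 (cv2) and the standard library are available. Lean on these libraries where they do the work, as an engineer would, in place of code of your own. Each camera call takes 0.05 s, during which the arm holds its last target. There are 200 camera calls.

TASK

Four of the toys scattered on the inspection mat have a twin in the exhibit crate: the duck, the brown horse, the unicorn and the cow. Put each of them in the bin where its twin already stands, on its feet on the bin's floor, and let go of it. The chick and the spotted dog belong to another lot and have no bin: leave them standing where they are.

Things in the scene. Friction and masses are not known exactly. Their poses are not given: they have to be found in the camera images.
- duck_center (a point): Yellow bath duck: flat orange bill, raised tail, flat underside, no legs. Rigid toy standing on the mat, 57 x 40 x 54 mm (long, wide, high). Point: its centre, 27 mm above its soles; x to its head, z up; it reaches 29 mm ahead, 28 mm behind. Round body, 40 mm across and 28 mm high, can be gripped across from any side; the head on it is 29 mm wide. 35 g
- horse_center (a point): Brown horse, dark mane and tail, four legs. Rigid toy standing on the mat, 80 x 25 x 70 mm (long, wide, high). Point: its centre, 35 mm above its soles; x to its head, z up; it reaches 44 mm ahead, 36 mm behind. Grip across its width (along its y). 70 g
- unicorn_center (a point): White unicorn, pink mane and tail, small yellow horn, four legs. Rigid toy standing on the mat, 82 x 25 x 70 mm (long, wide, high). Point: its centre, 35 mm above its soles; x to its head, z up; it reaches 46 mm ahead, 36 mm behind. Grip across its width (along its y). Horn tip a few mm higher. 70 g
- cow_center (a point): Black cow with large white patches, pink muzzle, pale horns, four legs. Rigid toy standing on the mat, 80 x 28 x 64 mm (long, wide, high). Point: its centre, 32 mm above its soles; x to its head, z up; it reaches 46 mm ahead, 34 mm behind. Grip across its width (along its y). 80 g
- chick_center (a point): Look-alike with no bin: pale yellow chick, tan wings, small pointed beak, no tail, on two orange legs with feet. Rigid toy standing on the mat, 38 x 37 x 57 mm (long, wide, high). Point: its centre, 28.5 mm above its soles; x to its head, z up; it reaches 20 mm ahead, 18 mm behind. 
- dog_center (a point): Look-alike with no bin: white dog, many small black spots, black ears, red collar, four legs. Rigid toy standing on the mat, 75 x 21 x 56 mm (long, wide, high). Point: its centre, 28 mm above its soles; x to its head, z up; it reaches 41 mm ahead, 34 mm behind. 
- bin_blue: The blue open bin, holding the yellow duck's loose twin. 111 (its x) x 176 (its y) x 45 mm high, walls and floor 3 mm; origin: centre of its underside, 4 mm above the bench, z up. One of four bins, two by two, fixed in a grey crate with its rim 55 mm up; they swap places. The twin stands along x in the +y half, at about y = 43 mm, as tall as the loose one; the -y half, around y = -40 mm, is empty.
- bin_white: The white open bin, holding the brown horse's loose twin. 111 (its x) x 176 (its y) x 45 mm high, walls and floor 3 mm; origin: centre of its underside, 4 mm above the bench, z up. One of four bins, two by two, fixed in a grey crate with its rim 55 mm up; they swap places. The twin stands along x in the +y half, at about y = 43 mm, as tall as the loose one; the -y half, around y = -40 mm, is empty.
- bin_red: The red open bin, holding the white unicorn's loose twin. 111 (its x) x 176 (its y) x 45 mm high, walls and floor 3 mm; origin: centre of its underside, 4 mm above the bench, z up. One of four bins, two by two, fixed in a grey crate with its rim 55 mm up; they swap places. The twin stands along x in the +y half, at about y = 43 mm, as tall as the loose one; the -y half, around y = -40 mm, is empty.
- bin_green: The green open bin, holding the black-and-white cow's loose twin. 111 (its x) x 176 (its y) x 45 mm high, walls and floor 3 mm; origin: centre of its underside, 4 mm above the bench, z up. One of four bins, two by two, fixed in a grey crate with its rim 55 mm up; they swap places. The twin stands along x in the +y half, at about y = 43 mm, as tall as the loose one; the -y half, around y = -40 mm, is empty.
Mind the look-alikes: they are no part of the job. There is more than one size of the bin_red; the job needs the middle-sized.

How it is judged:
At the end, for the whole second after the job is handed in: Duck in the blue bin, horse in the white, unicorn in the red, cow in the green: each centre within 50 mm (x) and 83 mm (y) of the bin's centre, height within 6 mm of standing on the floor, upright within 0.2 rad, at rest; chick and dog upright, moved less than 25 mm (x of duck_center in the frame of bin_blue between -0.05 and 0.05 m and y of duck_center in the frame of bin_blue between -0.083 and 0.083 m and z of duck_center in the frame of bin_blue between 0.024 and 0.036 m and angle between each of duck_center, horse_center, unicorn_center, cow_center, chick_center, dog_center's own z axis and vertical below 0.2 rad and linear speed of each of duck, horse, unicorn, cow, chick, dog below 0.02 m/s and x of horse_center in the frame of bin_white between -0.05 and 0.05 m and y of horse_center in the frame of bin_white between -0.083 and 0.083 m and z of horse_center in the frame of bin_white between 0.032 and 0.044 m and x of unicorn_center in the frame of bin_red between -0.05 and 0.05 m and y of unicorn_center in the frame of bin_red between -0.083 and 0.083 m and z of unicorn_center in the frame of bin_red between 0.032 and 0.044 m and x of cow_center in the frame of bin_green between -0.05 and 0.05 m and y of cow_center in the frame of bin_green between -0.083 and 0.083 m and z of cow_center in the frame of bin_green between 0.029 and 0.041 m and distance of each of chick_center, dog_center from where it was at the start of the episode below 0.025 m); the robot touches nothing.
It fails at once if the chick is picked up, pushed or knocked over (its centre moves more than 25 mm) (distance of chick_center from where it was at the start of the episode above 0.025 m).
It fails at once if the dog is picked up, pushed or knocked over (its centre moves more than 25 mm) (distance of dog_center from where it was at the start of the episode above 0.025 m).
It also fails if it takes over 118 s, if anything falls off the work surface, if the arm or the gripper's body presses on something with over 40 N, if the wrist force passes 120 N, or if a joint passes its speed limit or range.

## Working session

There is one attempt and no reset: what is moved stays moved. The work goes in short steps, Python scripts to look and compute and a tool call to move; the robot and the scene stay as the last step left them, time stands still between calls to the robot, and variables do not carry over. Pictures are saved under pics/ and viewed, at most 14 in all, crops included, and the job is handed in when it is done.

Besides the shell and the picture viewer there is one more tool, called after "Call:" by a JSON object that holds its "op" and its "data". step_arm: Moves the arm, as the interface text tells. Scaled input: -1 to 1 covers 0.1 m each way for a shift and 180 degrees each way for a turn. Its arguments: {"type":"object","properties":{"plan":{"type":"array"},"force":{"type":"number"}},"required":["plan"]}

```bash
mkdir -p pics; cat > h.py <<'E'
import numpy as np, cv2
from station import get_obs, camera, close_job
def grab(n):
    c=camera(n); np.save(f'pics/{n}.npy',c,allow_pickle=True); return c
def load(n): return np.load(f'pics/{n}.npy',allow_pickle=True).item()
def cloud(c):
    v,u=np.mgrid[0:420,0:560]; z=c['z_map']
    p=np.stack([(u-c['cx'])/c['fx']*z,(v-c['cy'])/c['fy']*z,z],-1)
    R=cv2.Rodrigues(np.array(c['rvec'],float))[0]
    w=(p-np.array(c['tvec']).ravel())@R
    w[z<=0]=np.nan; return w
E
python3 - <<'E'
from h import *
for n in('top','side'):
    c=grab(n); cv2.imwrite(f'pics/{n}0.png',cv2.resize(c['img'],(784,588),interpolation=cv2.INTER_CUBIC))
    R=cv2.Rodrigues(np.array(c['rvec'],float))[0]
    print(n,c['fx'],-R.T@np.array(c['tvec']).ravel(),R[2],(c['z_map']>0).mean())
o=get_obs();print(o['t'],o['eef_pos'],o['tcp_rot'])
E
```

```text
top 514.4356858322778 [ 0.30102353 -0.02577299  1.40044119] [ 0.07635422  0.00925221 -0.99703783] 0.9960884353741497
side 403.38436516411224 [-0.05546678 -0.5140631   0.71907571] [ 0.49785518  0.50743403 -0.70331425] 0.9960926870748299
0.1 [ 0.13481581 -0.5583315   0.20636103] [-3.11779993e+00 -3.70856028e-01  3.99612785e-05]
```

View pics/top0.png

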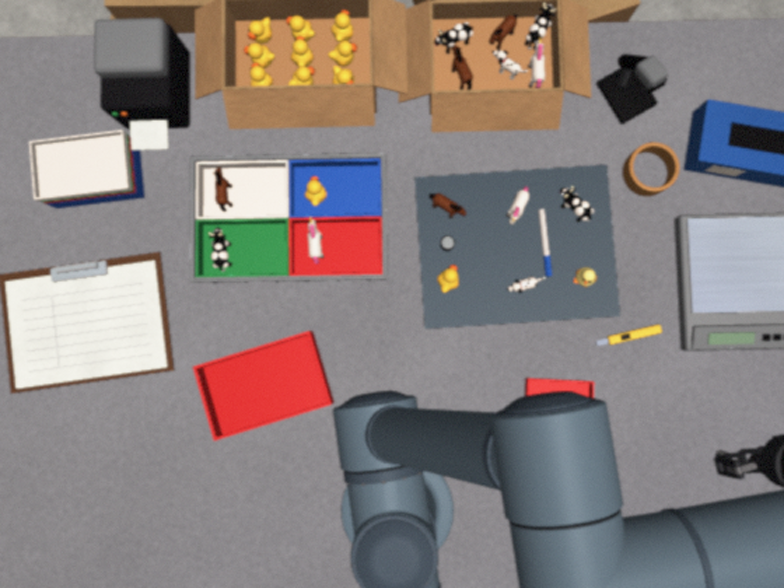

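View pics/side0.png

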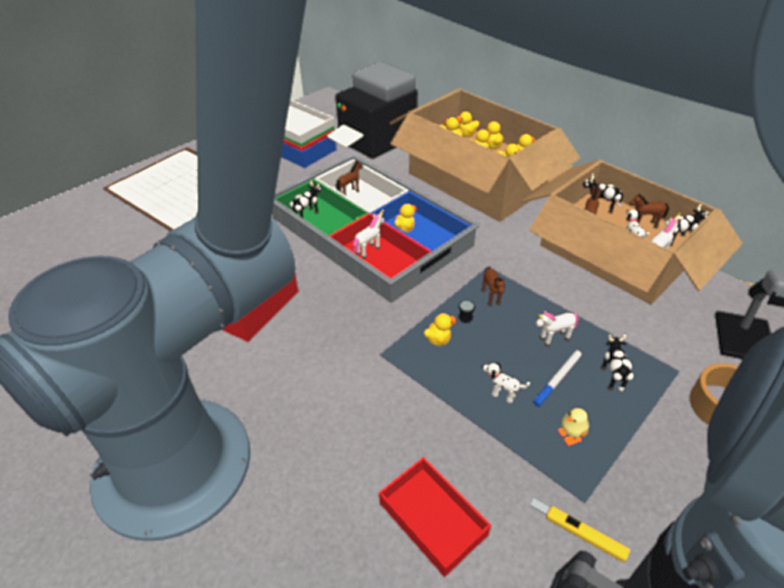

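The top view (784 px wide) shows the mat toys: horse (447,204), unicorn (518,204), cow (577,203), duck (449,279), dog (525,285) and chick (586,277). The bins in the crate are white (243,190), blue (336,190), green (243,247) and red (336,247).

There are three red bins: (262,385) large, (560,388) small, and (336,247) in the crate. The crate one is the middle size and holds the unicorn twin, so it is the one that fits. Next I'll measure and confirm it in a crop.

```bash
cat > m.py <<'E'
from h import *
def toys(c,xr,yr,zmin=0.012,minA=40):
    w=cloud(c); m=((w[...,2]>zmin)&(w[...,2]<.085)&(w[...,0]>xr[0])&(w[...,0]<xr[1])&(w[...,1]>yr[0])&(w[...,1]<yr[1])).astype(np.uint8)
    n,l,s,ce=cv2.connectedComponentsWithStats(m)
    for i in range(1,n):
        if s[i,4]<minA: continue
        P=w[l==i]; (cx,cy),(a,b),ang=cv2.minAreaRect((P[:,:2]*1000).astype(np.float32))
        e=np.linalg.eigh(np.cov(P[:,:2].T))[1][:,1]
        hi=P[P[:,2]>P[:,2].max()-.012]; 
        print('px',ce[i].round(),'n',s[i,4],'rect',round(cx),round(cy),round(a),round(b),round(ang),'mean',(P[:,:2].mean(0)*1000).round(),'pca',np.degrees(np.arctan2(e[1],e[0])).round(),'zmax',(P[:,2].max()*1000).round(),'hi',(hi[:,:2].mean(0)*1000).round(), 'col',c['img'][l==i].mean(0).round())
E
python3 - <<'E'
from m import *
t=load('top');w=cloud(t)
for (u,v) in [(447,165),(447,300),(243,210),(336,210),(243,265),(360,247),(480,250),(194,220)]:
    print((u,v),w[int(v/1.4),int(u/1.4)].round(3))
for n in('top','side'): print(n);toys(load(n),(.3,.75),(-.45,.03))
# bins by colour
hsv=cv2.cvtColor(t['img'],cv2.COLOR_BGR2HSV)
for nm,lo,hi in(('blue',(105,150,60),(125,255,255)),('green',(50,120,40),(80,255,255)),('red',(0,170,80),(8,255,255)),('white',(0,0,200),(40,40,255))):
    m=cv2.inRange(hsv,lo,hi); n,l,s,ce=cv2.connectedComponentsWithStats(m)
    for i in range(1,n):
        if s[i,4]>700:
            P=w[l==i];P=P[P[:,2]<.08]
            if len(P)<500: continue
            r=cv2.minAreaRect((P[:,:2]*1000).astype(np.float32)); print(nm,ce[i].round(),np.round(r[0]),np.round(r[1]),round(r[2],1),np.percentile(P[:,2],[5,50,95]).round(3))
a=cv2.resize(t['img'][105:240,130:450],(800,338),interpolation=cv2.INTER_CUBIC);cv2.imwrite('pics/c1.png',a)
E
```

```text
(447, 165) [ 0.669 -0.113 -0.002]
(447, 300) [ 0.399 -0.105  0.004]
(243, 210) [0.585 0.292 0.004]
(336, 210) [0.58  0.107 0.008]
(243, 265) [0.476 0.291 0.008]
(360, 247) [0.507 0.061 0.006]
(480, 250) [ 0.497 -0.171  0.001]
(194, 220) [0.558 0.374 0.054]
top
px [354.  89.] n 700 rect 723 -200 24 239 0 mean [ 721. -200.] pca 90.0 zmax 85.0 hi [ 722. -199.] col [ 89. 125. 164.]
px [272. 152.] n 537 rect 561 19 22 240 90 mean [564.  17.] pca -180.0 zmax 62.0 hi [566.  15.] col [132. 112. 135.]
px [370. 146.] n 208 rect 574 -242 24 79 66 mean [ 573. -241.] pca 154.0 zmax 83.0 hi [ 548. -230.] col [176. 180. 202.]
px [411. 145.] n 300 rect 574 -352 80 31 44 mean [ 573. -351.] pca -135.0 zmax 71.0 hi [ 592. -333.] col [104. 110. 115.]
px [318. 146.] n 223 rect 579 -106 80 24 54 mean [ 578. -106.] pca 56.0 zmax 76.0 hi [ 565. -128.] col [36. 49. 83.]
px [387. 156.] n 44 rect 552 -293 39 10 3 mean [ 552. -293.] pca -180.0 zmax 20.0 hi [ 552. -293.] col [187. 195. 203.]
px [389. 181.] n 124 rect 487 -297 87 15 4 mean [ 484. -298.] pca -176.0 zmax 24.0 hi [ 484. -298.] col [172. 143. 130.]
p
[... 1757 characters left out ...]
x 61.0 hi [ 432. -370.] col [118. 197. 215.]
px [402. 369.] n 166 rect 317 -432 17 37 11 mean [ 317. -432.] pca 100.0 zmax 20.0 hi [ 317. -432.] col [ 55. 160. 181.]
blue [525. 101.] [ 685. -676.] [191. 121.] 78.8 [0.031 0.074 0.079]
blue [241. 133.] [617. 105.] [110. 174.] 0.2 [0.003 0.008 0.049]
green [175. 176.] [505. 285.] [173. 108.] 88.9 [0.002 0.008 0.048]
red [241. 176.] [504. 108.] [173. 107.] 89.4 [0.002 0.007 0.047]
red [188. 275.] [244. 246.] [139. 226.] 15.9 [-0.001  0.004  0.057]
white [ 58. 119.] [664. 581.] [102. 173.] 6.3 [0.066 0.07  0.075]
white [176. 137.] [617. 284.] [177. 112.] 89.8 [0.002 0.008 0.051]
white [ 61. 232.] [368. 600.] [210. 300.] 6.7 [-0.     0.005  0.01 ]
```

View pics/c1.png

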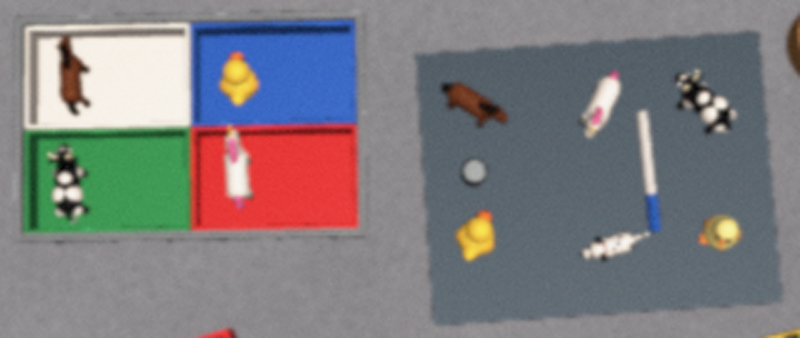

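Plan in tool-x yaw, which has to match each toy's heading mod 180°:
- Horse: (577,-108), heading -124°
- Unicorn: (573,-243), heading 153°
- Cow: (573,-353), heading 45°
- Duck: (438,-107), heading about -25°

The crate's red bin measures about 111x176 mm and holds the unicorn twin. The loose red bins are 139x226 mm and a smaller one, so it is confirmed as the middle size. The horse goes first.

Call:
{"op": "step_arm", "data": {"plan": [[[0.42,0.42,0],[0,0,0.047],60],[[0.42,0.42,0],[0,0,0.047],60],[[0.42,0.42,0],[0,0,0.047],60],[[0.42,0.42,0],[0,0,0.047],60],[[0.42,0.42,0],[0,0,0.047],60],[[0.42,0.42,0],[0,0,0],60],[[0.42,0.42,0],[0,0,0],60],[[0.42,0.42,0],[0,0,0],60],[[0.42,0.42,0],[0,0,0],60],[[0.42,0.42,0],[0,0,0],60]], "force": 30}}

```text
t: 1.35
eef_pos: [0.5558, -0.1374, 0.2068]
tcp_rot: [-2.775, -1.472, 0.001]
contact_force: [0.8, -1.7, 0.7]
opening: 0.703
grasp_force: 0.0
```

Call:
{"op": "step_arm", "data": {"plan": [[[0.22,0.3,-0.2],[0,0,0],60],[[0,0,-0.4],[0,0,0],60],[[0,0,-0.4],[0,0,0],60],[[0,0,-0.4],[0,0,0],60],[[0,0,-0.3],[0,0,0],60],[[0,0,-0.13],[0,0,0],60],[[0,0,0],[0,0,0],10],[[0,0,0],[0,0,0],10],[[0,0,0],[0,0,0],10],[[0,0,0],[0,0,0],10]]}}

```text
t: 2.6
eef_pos: [0.5781, -0.1093, 0.0257]
tcp_rot: [2.774, 1.471, 0.003]
contact_force: [-1.3, -0.1, 4.0]
opening: 0.258
grasp_force: 30.1
```

Call:
{"op": "step_arm", "data": {"plan": [[[0,0,0.3],[0,0,0],10],[[0,0,0.5],[0,0,0],10],[[0,0,0.5],[0,0,0.05],10],[[0,0,0.1],[0,0,0.05],10],[[0,0.4,0],[0,0,0.05],10],[[0,0.4,0],[0,0,0.05],10],[[0,0.4,0],[0,0,0.05],10],[[0,0.4,0],[0,0,0.05],10],[[0,0.4,0],[0,0,0.05],10],[[0,0.4,0],[0,0,0.05],10]]}}

```text
t: 3.85
eef_pos: [0.5768, 0.1323, 0.1643]
tcp_rot: [1.373, 2.825, 0.0]
contact_force: [0.6, 0.0, -0.6]
opening: 0.259
grasp_force: 29.5
```

Call:
{"op": "step_arm", "data": {"plan": [[[0.1,0.4,0],[0,0,0.05],10],[[0.1,0.4,0],[0,0,0.05],10],[[0.1,0.3,0],[0,0,0.05],10],[[0.09,0,0],[0,0,0.05],10],[[0,0,0],[0,0,0.05],10],[[0,0,0],[0,0,0.04],10],[[0,0,0],[0,0,0],10],[[0,0,0],[0,0,0],10],[[0,0,0],[0,0,0],10],[[0,0,0],[0,0,0],10]]}}

```text
t: 5.1
eef_pos: [0.6159, 0.241, 0.1643]
tcp_rot: [-0.001, 3.142, 0.0]
contact_force: [0.1, -0.1, 0.0]
opening: 0.258
grasp_force: 29.5
```

```bash
python3 - <<'E'
from h import *
a=grab('side')['img'][50:330,100:500];cv2.imwrite('pics/s1.png',cv2.resize(a,(800,560),interpolation=cv2.INTER_CUBIC))
print(get_obs()['eef_pos'],get_obs()['tcp_rot'],get_obs()['qpos'])
E
```

```text
[0.61586832 0.24098255 0.16424855] [ 1.15430732e-03 -3.14157271e+00 -1.50246410e-04] [2.77062975e-01 5.73323244e-01 2.81150147e-01 1.27861608e+00
 9.74017089e-05 2.76328116e-01]
```

View pics/s1.png

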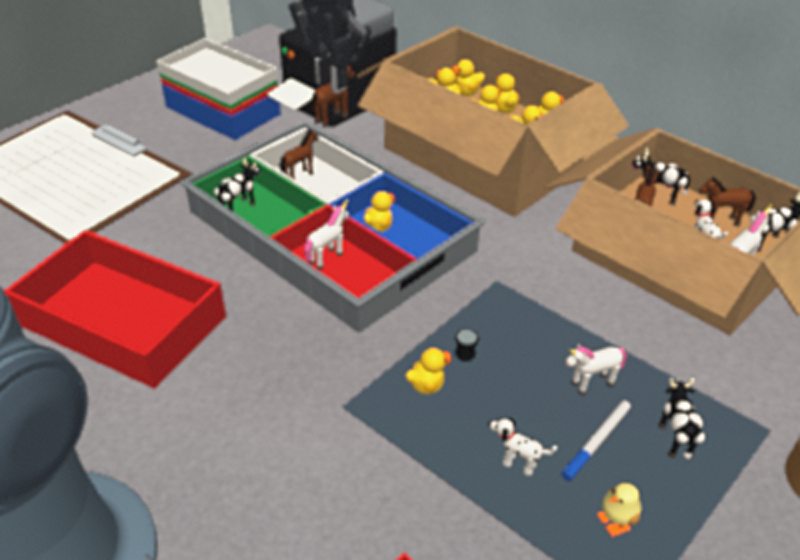

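The side view shows the horse upright in the gripper at (335,100), above the white bin. The other toys haven't moved. Lowering and releasing it now.

Call:
{"op": "step_arm", "data": {"plan": [[[0,0,-0.4],[0,0,0],10],[[0,0,-0.4],[0,0,0],10],[[0,0,-0.3],[0,0,0],10],[[0,0,-0.15],[0,0,0],10],[[0,0,-0.08],[0,0,0],10],[[0,0,0],[0,0,0],10],[[0,0,0],[0,0,0],30],[[0,0,0],[0,0,0],42],[[0,0,0],[0,0,0],42],[[0,0,0],[0,0,0],42]]}}

```text
t: 6.4
eef_pos: [0.6161, 0.241, 0.0315]
tcp_rot: [-0.002, 3.141, 0.0]
contact_force: [0.1, -0.2, -0.5]
opening: 0.489
grasp_force: 0.0
```

Call:
{"op": "step_arm", "data": {"plan": [[[0,0,0.3],[0,0,0],42],[[0,0,0.5],[0,0,0],42],[[0,0,0.5],[0,0,0],42],[[0,-0.3,0],[0,0,0],42],[[0,-0.5,0],[0,0,0],42],[[0,-0.6,0],[0,0,0],42],[[0,-0.6,0],[0,0,-0.05],42],[[0,-0.6,0],[0,0,-0.05],42],[[0,-0.6,0],[0,0,-0.05],42],[[-0.2,-0.6,0],[0,0,0],42]]}}

```text
t: 7.65
eef_pos: [0.5967, -0.1405, 0.1612]
tcp_rot: [0.732, 3.054, -0.0]
contact_force: [0.5, -0.2, -0.6]
opening: 0.495
grasp_force: 0.0
```

Call:
{"op": "step_arm", "data": {"plan": [[[-0.2,-0.6,0],[0,0,0],42],[[0,-0.46,0],[0,0,0],42],[[0,0,0],[0,0,0],42],[[0,0,0],[0,0,0],42],[[0,0,0],[0,0,0],42],[[0,0,0],[0,0,0],42],[[0,0,0],[0,0,0],42],[[0,0,0],[0,0,0],42],[[0,0,0],[0,0,0],42],[[0,0,0],[0,0,0],42]]}}

```text
t: 8.9
eef_pos: [0.5764, -0.2436, 0.1612]
tcp_rot: [0.732, 3.055, 0.0]
contact_force: [0.4, 1.6, 0.1]
opening: 0.495
grasp_force: 0.0
```

```bash
python3 - <<'E'
from h import *
a=grab('top')['img'][90:260,130:450];cv2.imwrite('pics/t1.png',cv2.resize(a,(800,425),interpolation=cv2.INTER_CUBIC))
E
```

```text
(no output)
```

View pics/t1.png

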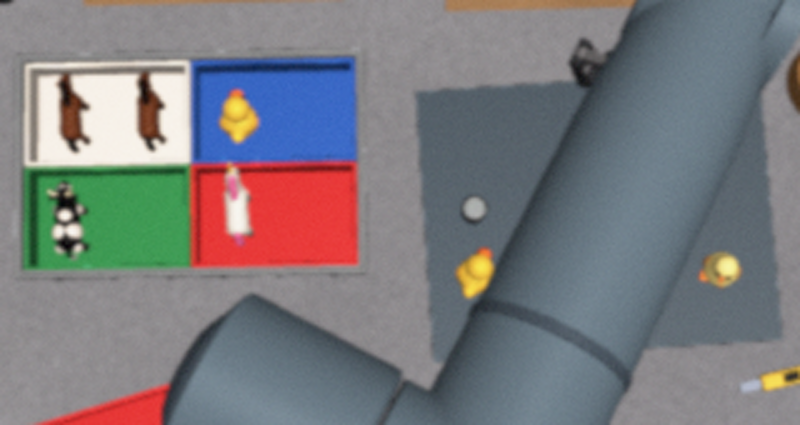

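The top view shows the horse standing in the white bin next to its twin, at (150,110). The unicorn is next.

Call:
{"op": "step_arm", "data": {"plan": [[[0,-0.01,-0.4],[0,0,0],42],[[0,0,-0.4],[0,0,0],42],[[0,0,-0.3],[0,0,0],42],[[0,0,-0.16],[0,0,0],42],[[0,0,-0.1],[0,0,0],42],[[0,0,0],[0,0,0],10],[[0,0,0],[0,0,0],10],[[0,0,0],[0,0,0],10],[[0,0,0],[0,0,0],10],[[0,0,0],[0,0,0],10]]}}

```text
t: 10.2
eef_pos: [0.5766, -0.2447, 0.0256]
tcp_rot: [0.731, 3.055, -0.0]
contact_force: [-0.9, -0.3, 0.5]
opening: 0.259
grasp_force: 29.5
```

Call:
{"op": "step_arm", "data": {"plan": [[[0,0,0.3],[0,0,0],10],[[0,0,0.5],[0,0,0],10],[[0,0,0.5],[0,0,0],10],[[0,0.4,0.05],[0,0,0.05],10],[[0,0.5,0],[0,0,0.05],10],[[-0.2,0.5,0],[0,0,0.05],10],[[-0.2,0.5,0],[0,0,0],10],[[-0.2,0.5,0],[0,0,0],10],[[-0.11,0.5,0],[0,0,0],10],[[0,0.21,0],[0,0,0],10]]}}

```text
t: 11.45
eef_pos: [0.5039, 0.0688, 0.1604]
tcp_rot: [0.006, -3.141, -0.001]
contact_force: [0.6, -0.5, -0.5]
opening: 0.264
grasp_force: 29.5
```

Call:
{"op": "step_arm", "data": {"plan": [[[0,0,-0.2],[0,0,0],10],[[0,0,-0.4],[0,0,0],10],[[0,0,-0.4],[0,0,0],10],[[0,0,-0.2],[0,0,0],10],[[0,0,-0.08],[0,0,0],10],[[0,0,0],[0,0,0],10],[[0,0,0],[0,0,0],30],[[0,0,0],[0,0,0],42],[[0,0,0],[0,0,0],42],[[0,0,0],[0,0,0],42]]}}

```text
t: 12.7
eef_pos: [0.5056, 0.0664, 0.0325]
tcp_rot: [-0.002, 3.141, 0.0]
contact_force: [0.4, 0.6, 0.2]
opening: 0.49
grasp_force: 0.0
```

Call:
{"op": "step_arm", "data": {"plan": [[[0,0,0.3],[0,0,0],42],[[0,0,0.5],[0,0,0],42],[[0,0,0.5],[0,0,0],42],[[0,-0.3,0],[0,0,0],55],[[0,-0.5,0],[0,0,0.05],55],[[0,-0.6,0],[0,0,0.05],55],[[0,-0.6,0],[0,0,0.05],55],[[0.2,-0.5,0],[0,0,0.05],55],[[0.2,-0.5,0],[0,0,0.05],55],[[0.23,-0.5,0],[0,0,0],55]]}}

```text
t: 13.95
eef_pos: [0.5686, -0.2853, 0.1623]
tcp_rot: [-1.204, 2.901, 0.0]
contact_force: [0.1, 0.2, 0.6]
opening: 0.644
grasp_force: 0.0
```

Call:
{"op": "step_arm", "data": {"plan": [[[0,-0.5,0],[0,0,0],55],[[0,-0.23,0],[0,0,0],55],[[0,0,0],[0,0,0],55],[[0,0,-0.2],[0,0,0],55],[[0,0,-0.4],[0,0,0],55],[[0,0,-0.2],[0,0,0],55],[[0,0,0],[0,0,0],55],[[0,0,0],[0,0,0],55],[[0,0,0],[0,0,0],55],[[0,0,0],[0,0,0],55]]}}

```text
t: 15.2
eef_pos: [0.5691, -0.357, 0.0834]
tcp_rot: [-1.204, 2.901, -0.003]
contact_force: [0.6, 0.2, -0.2]
opening: 0.649
grasp_force: 0.0
```

```bash
python3 - <<'E'
from h import *
a=grab('side')['img'][50:330,100:500];cv2.imwrite('pics/s2.png',cv2.resize(a,(800,560),interpolation=cv2.INTER_CUBIC))
E
```

```text
(no output)
```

View pics/s2.png

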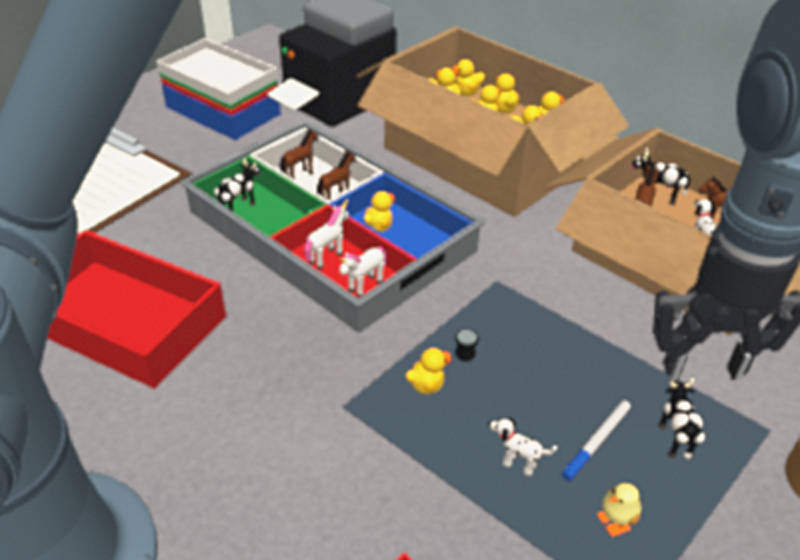

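The side view shows the unicorn upright in the red bin at (363,268) and the horse upright in the white bin. The gripper is aligned over the cow at (683,418).

Call:
{"op": "step_arm", "data": {"plan": [[[0,0,-0.3],[0,0,0],55],[[0,0,-0.2],[0,0,0],55],[[0,0,-0.1],[0,0,0],55],[[0,0,0],[0,0,0],10],[[0,0,0],[0,0,0],10],[[0,0,0],[0,0,0],10],[[0,0,0],[0,0,0],10],[[0,0,0],[0,0,0],10],[[0,0,0],[0,0,0],10],[[0,0,0.3],[0,0,0],10]]}}

```text
t: 16.5
eef_pos: [0.566, -0.3547, 0.0494]
tcp_rot: [1.203, -2.899, -0.01]
contact_force: [0.3, 0.2, -0.6]
opening: 0.295
grasp_force: 29.5
```

Call:
{"op": "step_arm", "data": {"plan": [[[0,0,0.5],[0,0,0],10],[[0,0.2,0.6],[0,0,0],10],[[0,0.5,0],[0,0,0],10],[[0,0.6,0],[0,0,0],10],[[0,0.6,0],[0,0,-0.05],10],[[0,0.6,0],[0,0,-0.05],10],[[0,0.6,0],[0,0,-0.05],10],[[-0.2,0.5,0],[0,0,-0.05],10],[[-0.2,0.5,0],[0,0,-0.05],10],[[-0.2,0.5,0],[0,0,0],10]]}}

```text
t: 17.75
eef_pos: [0.507, 0.1048, 0.1611]
tcp_rot: [0.001, -3.141, -0.0]
contact_force: [1.1, 0.8, -0.8]
opening: 0.302
grasp_force: 29.6
```

Call:
{"op": "step_arm", "data": {"plan": [[[-0.03,0.5,0],[0,0,0],10],[[0,0.5,0],[0,0,0],10],[[0,0.4,0],[0,0,0],10],[[0,0,0],[0,0,0],10],[[0,0,0],[0,0,0],10],[[0,0,0],[0,0,0],10],[[0,0,0],[0,0,0],10],[[0,0,0],[0,0,0],10],[[0,0,0],[0,0,0],10],[[0,0,0],[0,0,0],10]]}}

```text
t: 19.0
eef_pos: [0.5054, 0.2431, 0.1615]
tcp_rot: [0.002, -3.142, -0.0]
contact_force: [0.2, -0.0, -0.2]
opening: 0.297
grasp_force: 29.7
```

Call:
{"op": "step_arm", "data": {"plan": [[[0,0,-0.2],[0,0,0],10],[[0,0,-0.4],[0,0,0],10],[[0,0,-0.4],[0,0,0],10],[[0,0,-0.2],[0,0,0],10],[[0,0,-0.11],[0,0,0],10],[[0,0,0],[0,0,0],10],[[0,0,0],[0,0,0],35],[[0,0,0],[0,0,0],46],[[0,0,0],[0,0,0],46],[[0,0,0],[0,0,0],46]]}}

```text
t: 20.25
eef_pos: [0.5056, 0.2433, 0.0309]
tcp_rot: [-0.002, 3.141, 0.0]
contact_force: [0.6, -0.2, 0.8]
opening: 0.535
grasp_force: 0.0
```

Call:
{"op": "step_arm", "data": {"plan": [[[0,0,0.3],[0,0,0],46],[[0,0,0.5],[0,0,0],46],[[0,0,0.5],[0,0,0],46],[[0,-0.3,0],[0,0,0],60],[[0,-0.5,0],[0,0,-0.05],60],[[0,-0.6,0],[0,0,-0.05],60],[[0,-0.6,0],[0,0,-0.05],60],[[-0.2,-0.5,0],[0,0,0],60],[[-0.2,-0.5,0],[0,0,0],60],[[-0.29,-0.5,0],[0,0,0],60]]}}

```text
t: 21.5
eef_pos: [0.4361, -0.1086, 0.1608]
tcp_rot: [0.731, 3.054, -0.0]
contact_force: [0.4, -1.0, 0.0]
opening: 0.704
grasp_force: 0.0
```

Call:
{"op": "step_arm", "data": {"plan": [[[0,0,0],[0,0,0],60],[[0,0,-0.3],[0,0,0],60],[[0,0,-0.4],[0,0,0],60],[[0,0,-0.2],[0,0,0],60],[[0,0,0],[0,0,0],60],[[0,0,0],[0,0,0],60],[[0,0,0],[0,0,0],60],[[0,0,0],[0,0,0],60],[[0,0,0],[0,0,0],60],[[0,0,0],[0,0,0],60]]}}

```text
t: 22.75
eef_pos: [0.4364, -0.1069, 0.0707]
tcp_rot: [0.732, 3.055, 0.0]
contact_force: [-0.5, -0.2, 0.3]
opening: 0.702
grasp_force: 0.0
```

```bash
python3 - <<'E'
from m import *
c=grab('side');a=c['img'][50:330,100:500];cv2.imwrite('pics/s3.png',cv2.resize(a,(800,560),interpolation=cv2.INTER_CUBIC))
toys(c,(.39,.5),(-.14,-.06))
w=cloud(c);h=cv2.cvtColor(c['img'],cv2.COLOR_BGR2HSV)
for lo,hi in(((18,150,120),(32,255,255)),((4,170,120),(15,255,255))):
    m=(cv2.inRange(h,lo,hi)>0)&(w[...,0]>.38)&(w[...,0]<.5)&(w[...,1]>-.16)&(w[...,1]<-.05); print(m.sum(),np.median(w[m],0).round(3))
E
```

```text
px [331. 223.] n 46 rect 496 -110 8 21 1 mean [ 497. -110.] pca 97.0 zmax 35.0 hi [ 497. -110.] col [57. 57. 54.]
px [314. 235.] n 320 rect 437 -110 43 39 18 mean [ 432. -114.] pca 148.0 zmax 58.0 hi [ 441. -114.] col [ 46. 192. 227.]
306 [ 0.431 -0.116  0.032]
11 [ 0.456 -0.122  0.047]
```

View pics/s3.png

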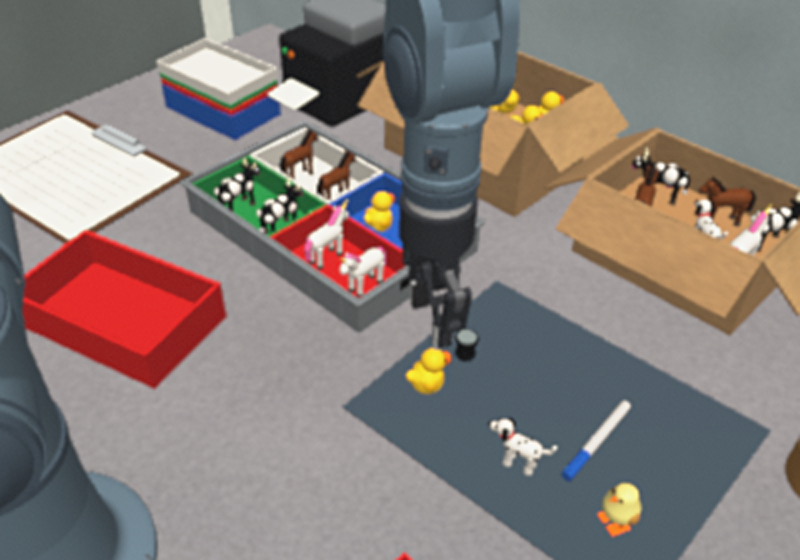

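The cow stands in the green bin at (280,207). The gripper is over the duck at (428,370), whose bill points at about -30°. Lowering and gripping.

Call:
{"op": "step_arm", "data": {"plan": [[[0,-0.01,-0.3],[0,0,0],60],[[0,0,-0.25],[0,0,0],60],[[0,0,-0.11],[0,0,0],60],[[0,0,0],[0,0,0],20],[[0,0,0],[0,0,0],20],[[0,0,0],[0,0,0],20],[[0,0,0],[0,0,0],20],[[0,0,0],[0,0,0],20],[[0,0,0.1],[0,0,0],20],[[0,0,0.2],[0,0,0],20]]}}

```text
t: 24.05
eef_pos: [0.4361, -0.1077, 0.0353]
tcp_rot: [-0.732, -3.055, -0.0]
contact_force: [0.4, 0.3, -0.3]
opening: 0.279
grasp_force: 29.8
```

```bash
python3 - <<'E'
from m import *
c=grab('side');a=c['img'][150:290,220:420];cv2.imwrite('pics/s4.png',cv2.resize(a,(800,560),interpolation=cv2.INTER_CUBIC))
toys(c,(.39,.5),(-.15,-.06),.004)
E
```

```text
px [313. 229.] n 291 rect 446 -102 77 53 41 mean [ 428. -112.] pca -150.0 zmax 85.0 hi [ 429. -114.] col [ 56. 144. 167.]
px [331. 225.] n 56 rect 495 -110 9 20 0 mean [ 497. -111.] pca 99.0 zmax 36.0 hi [ 496. -113.] col [45. 44. 41.]
```

View pics/s4.png

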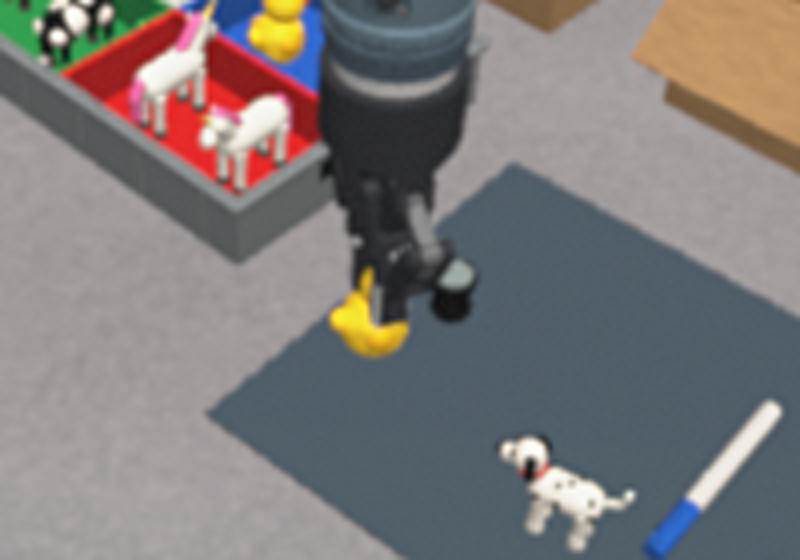

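The duck looks held higher than planned, around the neck, with an opening of 24 mm. I'll lift it clear and check tilt and how far it hangs.

Call:
{"op": "step_arm", "data": {"plan": [[[0,0,0.3],[0,0,0],20],[[0,0,0.5],[0,0,0],20],[[0,0,0.5],[0,0,0.05],20],[[0,0,0],[0,0,0.05],20],[[0,0,0],[0,0,0.05],20],[[0,0,0],[0,0,0],20],[[0,0,0],[0,0,0],20],[[0,0,0],[0,0,0],20],[[0,0,0],[0,0,0],20],[[0,0,0],[0,0,0],20]]}}

```text
t: 25.35
eef_pos: [0.4363, -0.1078, 0.1644]
tcp_rot: [0.001, -3.141, -0.0]
contact_force: [0.1, 0.7, 0.4]
opening: 0.276
grasp_force: 30.0
```

```bash
python3 - <<'E'
from h import *
c=grab('side');w=cloud(c);h=cv2.cvtColor(c['img'],cv2.COLOR_BGR2HSV)
m=(cv2.inRange(h,(4,130,90),(33,255,255))>0)&(w[...,0]>.36)&(w[...,0]<.5)&(w[...,1]>-.18)&(w[...,1]<-.03)
v,u=np.nonzero(m);print(get_obs()['eef_pos'],m.sum(),u.mean(),v.mean());P=w[m]
print(P.min(0).round(3),P.max(0).round(3),np.percentile(P[:,2],[1,3,5,95,99]).round(3))
y,x=int(v.mean())-50,int(u.mean())-70
cv2.imwrite('pics/s5.png',cv2.resize(c['img'][max(y,0):y+105,x:x+140],(800,600),interpolation=cv2.INTER_CUBIC))
E
```

```text
[ 0.43632402 -0.10778857  0.16445699] 318 315.685534591195 182.72012578616352
[ 0.407 -0.143  0.166] [ 0.469 -0.058  0.387] [0.167 0.168 0.17  0.215 0.383]
```

View pics/s5.png

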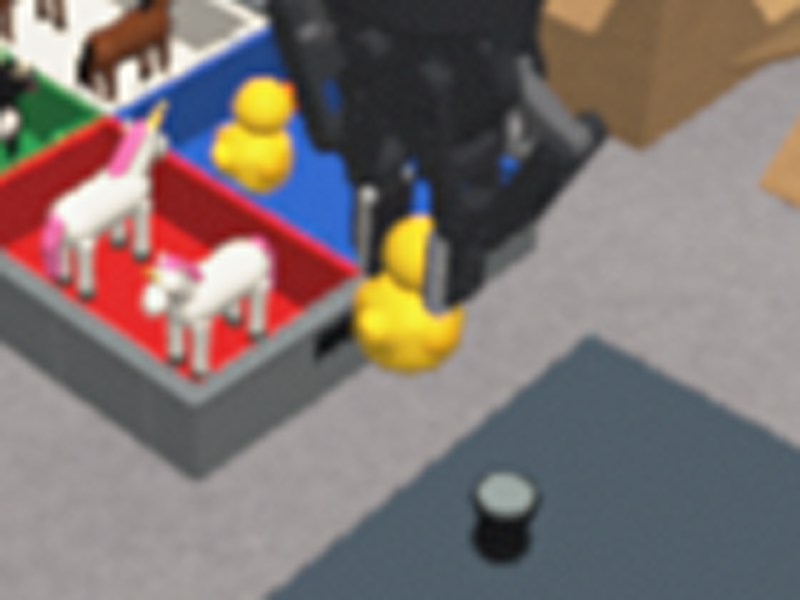

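The duck hangs upright, held near the neck at (410,280). Moving over the blue bin's empty half, then lowering in small steps.

Call:
{"op": "step_arm", "data": {"plan": [[[0.4,0.3,0],[0,0,0],20],[[0.4,0.4,0],[0,0,0],20],[[0.4,0.4,0],[0,0,0],20],[[0.4,0.4,0],[0,0,0],20],[[0.2,0.24,0],[0,0,0],20],[[0,0,0],[0,0,0],20],[[0,0,-0.4],[0,0,0],20],[[0,0,-0.5],[0,0,0],20],[[0,0,-0.3],[0,0,0],20],[[0,0,0],[0,0,0],20]]}}

```text
t: 26.65
eef_pos: [0.6128, 0.0653, 0.0418]
tcp_rot: [0.0, -3.135, 0.0]
contact_force: [0.2, -0.1, -0.6]
opening: 0.283
grasp_force: 30.0
```

```bash
cat > d.py <<'E'
from h import *
c=grab('side');w=cloud(c);h=cv2.cvtColor(c['img'],cv2.COLOR_BGR2HSV)
o=get_obs();print(o['eef_pos'],o['contact_force'])
for nm,y0,y1 in(('held',.02,.115),('twin',.12,.19)):
    m=(cv2.inRange(h,(17,130,90),(33,255,255))>0)&(w[...,0]>.56)&(w[...,0]<.67)&(w[...,1]>y0)&(w[...,1]<y1)&(w[...,2]<.15)
    P=w[m];print(nm,m.sum(),np.percentile(P[:,2],[0,2,5,50,95,98,100]).round(4) if len(P) else '')
cv2.imwrite('pics/s6.png',cv2.resize(c['img'][110:215,225:365],(800,600),interpolation=cv2.INTER_CUBIC))
E
python3 d.py
```

```text
[0.61486026 0.06544327 0.04402911] [ 0.04620338 -0.24383986  0.60797454]
held 168 [0.0429 0.0459 0.0494 0.0663 0.0898 0.0915 0.1006]
twin 184 [0.0167 0.0182 0.0202 0.0365 0.0594 0.0603 0.0619]
```

View pics/s6.png

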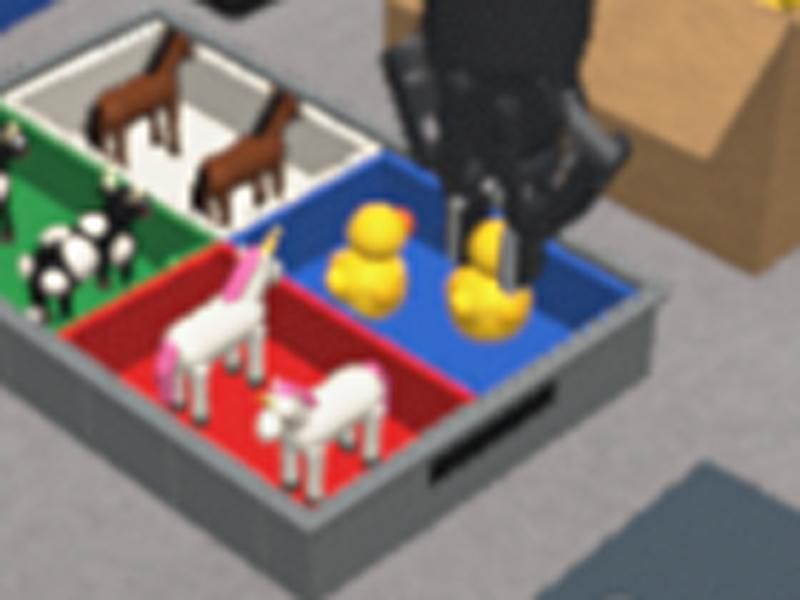

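The duck is upright in the gripper. Its height profile is about 29 mm above the twin's, so I'll lower 28 mm.

Call:
{"op": "step_arm", "data": {"plan": [[[0,0,-0.1],[0,0,0],20],[[0,0,-0.1],[0,0,0],20],[[0,0,-0.05],[0,0,0],20],[[0,0,-0.03],[0,0,0],20],[[0,0,0],[0,0,0],20],[[0,0,0],[0,0,0],20],[[0,0,0],[0,0,0],20],[[0,0,0],[0,0,0],20],[[0,0,0],[0,0,0],20],[[0,0,0],[0,0,0],20]]}}

```text
t: 27.95
eef_pos: [0.6164, 0.0662, 0.0166]
tcp_rot: [-0.002, 3.142, 0.0]
contact_force: [0.4, 1.2, -0.7]
opening: 0.279
grasp_force: 30.0
```

```bash
python3 d.py
```

```text
[0.61637295 0.0661884  0.01652507] [ 0.44614712  0.05937417 -0.49156485]
held 165 [0.0168 0.0205 0.0223 0.0404 0.0643 0.0669 0.0831]
twin 185 [0.013  0.0163 0.0203 0.0363 0.0603 0.0617 0.0628]
```

Call:
{"op": "step_arm", "data": {"plan": [[[0,0,-0.02],[0,0,0],20],[[0,0,-0.015],[0,0,0],20],[[0,0,0],[0,0,0],20],[[0,0,0],[0,0,0],20],[[0,0,0],[0,0,0],30],[[0,0,0],[0,0,0],45],[[0,0,0],[0,0,0],60],[[0,0,0],[0,0,0],60],[[0,0,0],[0,0,0],60],[[0,0,0],[0,0,0],60]]}}

```text
t: 29.25
eef_pos: [0.6164, 0.0662, 0.013]
tcp_rot: [0.002, -3.142, -0.0]
contact_force: [-0.2, 0.9, 0.6]
opening: 0.707
grasp_force: 0.0
```

Call:
{"op": "step_arm", "data": {"plan": [[[0,0,0.2],[0,0,0],60],[[0,0,0.5],[0,0,0],60],[[0,0,0.6],[0,0,0],60],[[0,0,0.2],[0,0,0],60],[[-0.2,-0.5,0],[0,0,0],60],[[-0.2,-0.5,0],[0,0,0],60],[[-0.2,-0.5,0],[0,0,0],60],[[-0.2,-0.5,0],[0,0,0],60],[[0,-0.5,0],[0,0,0],60],[[0,-0.5,0],[0,0,0],60]]}}

```text
t: 30.5
eef_pos: [0.5359, -0.2354, 0.1633]
tcp_rot: [-0.002, 3.141, 0.0]
contact_force: [0.8, 0.3, 0.0]
opening: 0.704
grasp_force: 0.0
```

Call:
{"op": "step_arm", "data": {"plan": [[[0,0,0],[0,0,0],60],[[0,0,0],[0,0,0],60],[[0,0,0],[0,0,0],60],[[0,0,0],[0,0,0],60],[[0,0,0],[0,0,0],60],[[0,0,0],[0,0,0],60],[[0,0,0],[0,0,0],60],[[0,0,0],[0,0,0],60],[[0,0,0],[0,0,0],60],[[0,0,0],[0,0,0],60]]}}

```text
t: 31.75
eef_pos: [0.5364, -0.2339, 0.163]
tcp_rot: [-0.002, 3.142, 0.0]
contact_force: [0.8, 0.4, -0.2]
opening: 0.7
grasp_force: 0.0
```

```bash
python3 d.py; python3 - <<'E'
from m import *
toys(load('side'),(.39,.47),(-.42,-.2))
t=grab('top');w=cloud(t);h=cv2.cvtColor(t['img'],cv2.COLOR_BGR2HSV)
toys(t,(.515,.71),(.03,.35),.02)
cv2.imwrite('pics/t2.png',cv2.resize(t['img'][100:250,130:330],(800,600),interpolation=cv2.INTER_CUBIC))
E
```

```text
[ 0.53634956 -0.23388072  0.16301134] [ 0.60230779  0.62620251 -0.25130244]
held 199 [0.0147 0.0154 0.0192 0.0371 0.0604 0.0611 0.0625]
twin 184 [0.0152 0.0169 0.0203 0.0372 0.0596 0.0612 0.0641]
px [359. 271.] n 311 rect 423 -252 24 73 22 mean [ 419. -252.] pca 106.0 zmax 61.0 hi [ 416. -235.] col [185. 194. 201.]
px [387. 282.] n 64 rect 455 -303 30 12 4 mean [ 455. -303.] pca -176.0 zmax 20.0 hi [ 455. -303.] col [192. 102.  49.]
px [411. 302.] n 313 rect 431 -371 27 38 7 mean [ 428. -372.] pca 101.0 zmax 60.0 hi [ 431. -370.] col [120. 200. 218.]
px [200. 136.] n 2496 rect 598 190 319 167 90 mean [613. 209.] pca 90.0 zmax 80.0 hi [600. 232.] col [120. 116. 128.]
px [254. 134.] n 215 rect 616 66 45 40 43 mean [615.  66.] pca -176.0 zmax 64.0 hi [622.  67.] col [ 79. 173. 214.]
px [224. 136.] n 217 rect 612 146 43 40 43 mean [611. 144.] pca 177.0 zmax 65.0 hi [618. 145.] col [ 79. 174. 214.]
px [254. 166.] n 70 rect 529 66 27 21 2 mean [526.  66.] pca -167.0 zmax 62.0 hi [525.  66.] col [186. 189. 229.]
px [155. 168.] n 93 rect 530 328 29 31 0 mean [526. 327.] pca 60.0 zmax 74.0 hi [529. 328.] col [65. 83. 72.]
```

View pics/s6.png

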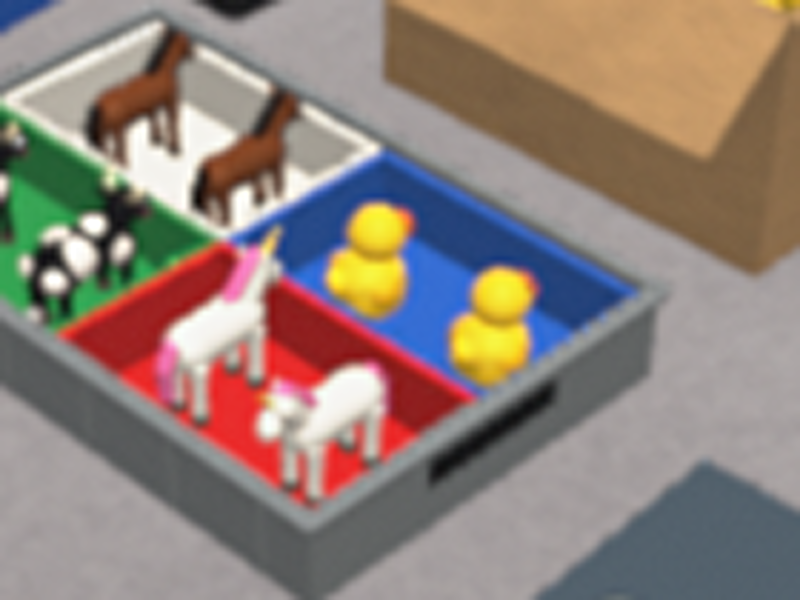

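View pics/t2.png

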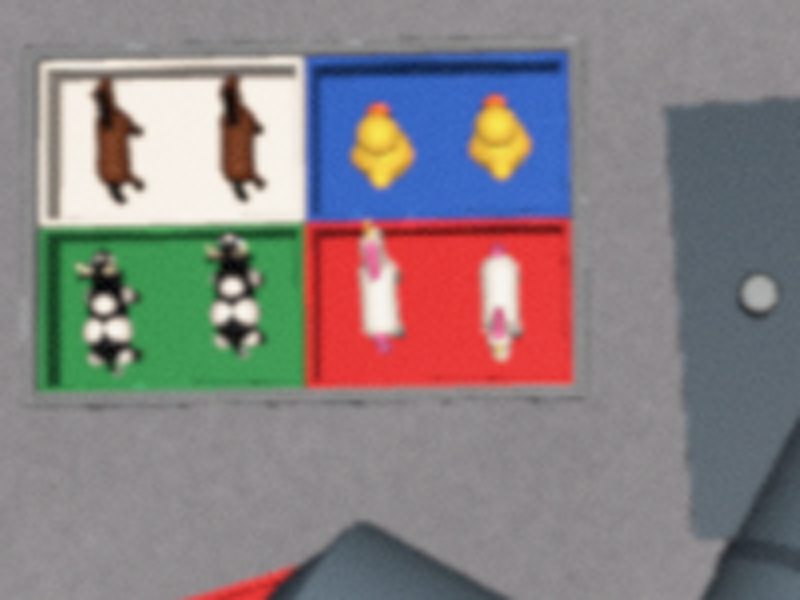

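Both views show each toy upright beside its twin, and the duck matches its twin's height. The dog and chick haven't moved. The cow stands close to its bin's upper wall, so I'll check its height and tilt against its twin before handing in.

```bash
python3 - <<'E'
from h import *
for n in('side','top'):
    w=cloud(load(n))
    for nm,x0,x1,y0,y1 in(('cow',.455,.557,.215,.275),('cowtwin',.455,.557,.295,.36),('uni',.455,.557,.035,.1),('horse',.57,.67,.21,.275),('htwin',.57,.67,.295,.36)):
        m=(w[...,0]>x0)&(w[...,0]<x1)&(w[...,1]>y0)&(w[...,1]<y1)&(w[...,2]>.025)&(w[...,2]<.1); P=w[m]
        b=P[(P[:,2]>.04)]; f=b[abs(b[:,0]-(x0+x1)/2)<.02]
        print(n,nm,m.sum(),P[:,0].min().round(3),P[:,0].max().round(3),'back z vs x slope',np.polyfit(f[:,0],f[:,2],1)[0].round(2),'z98',np.percentile(P[:,2],[50,90,98]).round(3))
E
```

```text
side cow 291 0.473 0.557 back z vs x slope -0.04 z98 [0.051 0.06  0.067]
side cowtwin 287 0.463 0.557 back z vs x slope 0.17 z98 [0.05  0.06  0.067]
side uni 363 0.463 0.557 back z vs x slope -0.03 z98 [0.049 0.067 0.075]
side horse 273 0.578 0.67 back z vs x slope 0.37 z98 [0.05  0.066 0.074]
side htwin 272 0.576 0.67 back z vs x slope 0.25 z98 [0.049 0.066 0.075]
top cow 320 0.474 0.557 back z vs x slope 0.01 z98 [0.054 0.064 0.068]
top cowtwin 297 0.465 0.557 back z vs x slope 0.06 z98 [0.055 0.063 0.07 ]
top uni 251 0.462 0.557 back z vs x slope -0.12 z98 [0.055 0.071 0.078]
top horse 291 0.578 0.67 back z vs x slope 0.26 z98 [0.055 0.07  0.077]
top htwin 296 0.578 0.67 back z vs x slope 0.21 z98 [0.054 0.069 0.075]
```

The heights match the twins', so every toy stands on its bin floor. Handing in.

```bash
python3 -c "
from station import close_job
print(close_job())"
```

```text
the job is handed in; nothing more can be done
None
```

I handed the job in at about 32 s: duck, horse, unicorn and cow each stand upright beside their twins in the blue, white, red and green bins, and the chick and dog haven't moved; the hand-in returned no verdict.

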